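# Shut and bolt the stylus case

## Task

The wooden stylus case on the studio desk stands open. With the gripper's fingers shut, push its lid gently over and down with the fingertips until it lies fully closed, then push the knob of the little bolt on the case's front deck all the way across so that the bolt slides through the keeper on the lid. Do not slam the lid, do not pinch the lid or the knob or lift or shove the case, and leave the cartridges in it and everything else on the desk where they are.

Things in the scene. Friction and masses are not known exactly. Their poses are not given: they have to be found in the camera images.
- case: Open wooden case, 160 (its x) x 220 (y) x 50 mm high without lid, about 1.8 kg, loose on the desk. Origin: centre of its underside; z up, +x from front deck to hinge, roughly away from the robot (yaw within 0.5 rad). The front 35 mm (x -80 to -45) is a solid deck, top 50 mm up, carrying the bolt; behind it a well with a rubber floor 28 mm up, closed by the lid.
- lid_hinge (a point): Point on the lid's hinge axis, at the middle of the case's far upper edge: case frame (80, 0, 50) mm. The axis runs along the case's y.
- lid (a joint): Hinge angle of the lid, rad: 0 lies closed and flat, 1.57 upright, up to 1.9 leaning back over the far side. Stiff hinge, friction 0.22 N m: it stays where it is left and has to be pushed all the way down. Its underside turns about the hinge point, so that its top lies 58 mm above the desk when closed.
- lid_edge (a point): Middle of the lid's free edge, on the outer face (top face when closed). Turns with the lid: x along the board to the hinge, y as the case's y, z out of the outer face. The lid is a board 125 mm from hinge to edge, 220 wide, 8 thick, 0.2 kg. A steel keeper hoop 8 mm wide, at y = +34 mm, sticks out 20 mm past the edge and stands 3 mm above the outer face.
- bolt (a joint): Travel of the slide bolt along the case's +y, m: 0 drawn back, 0.040 fully across, through the keeper, at its stop. Friction 1.5 N, no spring; stays where it is left.
- bolt_knob (a point): Centre of the top of the bolt's upright steel knob, a round pin 14 mm across, its top 81 mm above the desk; it stands on a flat bar whose top is 55 mm above the desk. In the case frame the knob is at x = -63 mm and goes from y = -30 mm (bolt 0) to +10 mm (fully across). Push it along the case's +y.
- cartridge_a: Grey pick-up cartridge, 30 x 18 x 16 mm, lying loose in the case's well. Origin under its centre. Leave alone.
- cartridge_b: A second such cartridge in the well. Leave alone.
- jar: Small glass jar, 48 mm across, 65 mm high, beside the case on its +y side. Origin under its centre. Leave alone.
- can: Spray can, 52 mm across, 150 mm high, beside the case on its -y side. Origin under its centre. Leave alone.
- puck: Aluminium record weight, 76 mm across, 38 mm high, behind the case. Origin under its centre. Leave alone.
- driver: Screwdriver 160 mm long lying in front of the case. Leave alone.
- mug: White mug, 80 mm across, 90 mm high. Origin under its centre. Leave alone.
- headphones: Black headphones lying on the desk on the robot's right, about 150 x 170 x 76 mm. Leave alone.
- small_case: Smaller wooden case without bolt, 100 x 140 x 54 mm, already shut. Origin under its centre. Leave alone.

How it is judged (in metres and radians):
On the way, in this order (a step that is already met when the one before it is completed fails the run):
1. the lid lies fully closed (value of joint lid below 0.035 rad), for 0.2 s.
2. the bolt is pushed fully across (value of joint bolt above 0.036 m), for 0.2 s.
At the end, for the whole second after the job is handed in: Lid within 0.035 rad of flat shut, bolt at least 36 of its 40 mm across, the case standing on the desk within 30 mm of where it stood, both cartridges and every bystander within 30 mm of where they were (value of joint lid below 0.035 rad and value of joint bolt above 0.036 m and distance of each of case, jar, can, puck, driver, mug, headphones, small_case, cartridge_a, cartridge_b from where it was at the start of the episode below 0.03 m and height (world z) of case below 0.006 m and linear speed of case below 0.01 m/s); the robot touches nothing.
It fails at once if the bolt is pushed across while the lid is still open (value of joint bolt above 0.022 m and value of joint lid above 0.1 rad).
It fails at once if the lid is slammed (faster than 5 rad/s) (velocity of joint lid below -5 rad/s).
It fails at once if the case is lifted, tipped, or shoved more than 30 mm (height (world z) of case above 0.01 m or angle between case's own z axis and vertical above 0.08 rad or distance of case from where it was at the start of the episode above 0.03 m).
It fails at once if the bolt's knob or the lid's edge is pinched between the fingers ((distance between the grasp point and bolt_knob below 0.012 m and contact force between the fingers and bolt above 1 N) or (x of the grasp point in the frame of lid_edge between -0.008 and 0.12 m and y of the grasp point in the frame of lid_edge between -0.11 and 0.11 m and z of the grasp point in the frame of lid_edge between -0.01 and 0.002 m and contact force between the fingers and lid above 1 N)).
It fails at once if a cartridge or a bystander is moved 30 mm or picked up (distance of any of jar, can, puck, driver, mug, headphones, small_case, cartridge_a, cartridge_b from where it was at the start of the episode above 0.03 m).
It also fails if it takes over 45 s, if anything falls off the work surface, if the arm or the gripper's body presses on something with over 40 N, if the wrist force passes 120 N, or if a joint passes its speed limit or range.

## Robot

A 6-joint arm with a two-finger parallel gripper is mounted at the origin on the work surface. World frame = base frame: x ahead of the robot, y to its left, z up, the work surface at z = 0. Lengths are in m, angles in degrees, forces in N, time in s.
With the tool pointing down it reaches from about 0.275 to 0.75 m from the base axis. Payload 10.2 kg.
Tool frame: the origin (TCP) lies midway between the tips of the shut fingers; the grasp point (between the pads) lies 19 mm behind it; z points along the fingers, y is the direction in which the jaws open and shut (so a half turn about z gives the same grasp; the last joint's range is limited). The gripper opens to 85 mm and grips with 20 to 120 N. Pads are 22 mm wide; open, the fingers measure 114 mm over their backs; the gripper's body (76 mm by 85 mm) begins 54 mm behind the grasp point. The pads swing forward as they close: fully open they stand 13 mm farther back than shut.
Start: joints at [-90.035, 17.928, 85.812, -0, 76.261, -12.8], TCP at [0.116, -0.512, 0.231] pointing down, gripper open.
Joint ranges: [-168.41, 168.41], [-55.51, 124.54], [10.69, 146.95], [-70.63, 250.63], [1, 178], [-165.06, 165.06]. Speed limits (degrees/s): [136.94, 136.94, 172.46, 180, 180, 180].

## Interface

Orientations are given as a 3x3 rotation matrix whose columns are the frame's x, y, z axes.
In Python, from plant import manip, capture, get_calibration, job gives the robot as it stands. The module is installed in compiled form; this text tells all that it offers.
- The arm moves only by the tool send_rows, never from a script. Its argument "deltas" is a list of rows, each an object of numbers: "gripper": the opening, from 0 (shut) to 1 (fully open); "dx", "dy", "dz": the shift along the world's x, y, z in cm; "turn": the turn about the world's z in rad. A call has 1 to 10 rows; each row shifts and turns the commanded pose from where the row before left it; what a row does not reach is not made up. A row lasts 1/12 s, in which the tool goes at most 41.7 mm and 7.16 degrees, less where a joint would pass 70% of its speed; a pose out of reach is approached as far as the arm can. A call is refused whole if a number of a shift passes 4.17 or a number of a turn 0.125, either way. A call with a gripper value outside its range is refused whole. The fingers move at their own pace and stop on an object; "squeeze" is the grip in N (left out, the last holds). Time passes only in rows, so rows that do not move let the fingers close. It gives the time, the measured TCP pose, the force and the opening at its end, in the units of the state.
- manip.get_obs(): the state, without advancing time (a new reading comes with each control period).
- capture(name): name is "side" or "top"; returns the picture (384x512x3 uint8, red, green, blue); there is no depth.
- get_calibration(name): a dict with "camera_matrix" (3x3 intrinsics, pixels), "k1" (the pictures are not rectified: a ray, as slopes to the right and down, at radius r is drawn at 1 + k1 r^2 times it, then the intrinsics apply), "R" (3x3) and "t" (3): a world point X has camera coordinates R X + t. Camera axes: x right, y down, z forward; pixel columns grow to the right and rows downward; lengths in m; the calibration is good to about 2 mm. A picture is of the moment at which its call begins. get_calibration takes no time and is no camera call.
- job.hand_in(): hands the job in, once; it reports no verdict.
The state is a dict: "clock": time; "q": joint angles; "dq": joint speeds; "effort": joint torques, N m; "tcp_pos": TCP position; "eef_rot": TCP orientation; "ft_force": force on the tool from outside, world axes, zero at the start; "torque": the same for the moment, N m; "grip_width": finger opening in m.
Only numpy, scipy, OpenCV 4.12 (cv2) and the standard library are available. Lean on these libraries where they do the work, as an engineer would, in place of code of your own. Each camera call takes 0.05 s, during which the arm holds its last target.

## Working session

There is one attempt and no reset: what is moved stays moved. The work goes in short steps, Python scripts to look and compute and a tool call to move; the robot and the scene stay as the last step left them, time stands still between calls to the robot, and variables do not carry over. Pictures are saved under pics/ and viewed, and the job is handed in when it is done.

Besides the shell and the picture viewer there is one more tool, called after "Call:" as name(argument=value, ...), one argument or row to a line, values as JSON. send_rows: Moves the arm, as the interface text tells. Its arguments: {"type":"object","properties":{"deltas":{"type":"array","items":{"type":"object","properties":{"gripper":{"type":"number"},"dx":{"type":"number"},"dy":{"type":"number"},"dz":{"type":"number"},"turn":{"type":"number"}}}},"squeeze":{"type":"number"}},"required":["deltas"]}

```bash
mkdir -p pics; python3 - <<'E'
from plant import manip, capture, get_calibration
import cv2, numpy as np
for n in ("side","top"):
    im=capture(n); cv2.imwrite(f"pics/{n}0.png",im[:,:,::-1]); c=get_calibration(n)
    print(n,c)
    R=np.array(c["R"]);print("cam pos",-R.T@np.array(c["t"]))
o=manip.get_obs(); print(o)
E
```

```text
side {'camera_matrix': array([[447.02557472,   0.        , 265.14377623],
       [  0.        , 447.02557472, 194.33487321],
       [  0.        ,   0.        ,   1.        ]]), 'k1': -0.08543664959249835, 'R': array([[-0.67628429, -0.736615  ,  0.00615688],
       [-0.50377911,  0.45638803, -0.73342796],
       [ 0.53744411, -0.49910751, -0.6797393 ]]), 't': array([0.3370835 , 0.35979483, 1.07852262])}
cam pos [-0.17042424  0.62239345  0.99492241]
top {'camera_matrix': array([[467.85548063,   0.        , 260.84664999],
       [  0.        , 467.85548063, 185.81678105],
       [  0.        ,   0.        ,   1.        ]]), 'k1': -0.13561087398367674, 'R': array([[-0.02799494, -0.99935559, -0.02246545],
       [-0.99821725,  0.02913406, -0.0520916 ],
       [ 0.05271254,  0.0209671 , -0.99838959]]), 't': array([-0.02998805,  0.56511616,  1.29828147])}
cam pos [ 0.49483347 -0.07365405  1.32495481]
{'clock': 0.1, 'q': array([-9.00363238e+01,  1.79549250e+01,  8.58475926e+01, -1.15610437e-03,
        7.62607317e+01, -1.28020494e+01]), 'dq': array([-0.0147583 , -0.12171365, -0.16599257,  0.06080682, -0.00572692,
        0.03064006]), 'effort': array([ 2.58216947e-03, -4.12897360e+01, -2.60140336e+01, -2.25839276e-04,
        3.01349064e-03, -3.80675783e-05]), 'tcp_pos': array([ 0.11597055, -0.51180817,  0.23081759]), 'eef_rot': array([[ 9.75280651e-01,  2.20969797e-01, -1.89006230e-05],
       [ 2.20969683e-01, -9.75280052e-01,  1.10392024e-03],
       [ 2.25499631e-04, -1.08080851e-03, -9.99999391e-01]]), 'ft_force': array([-0.20829402, -0.03940227, -0.20382439]), 'torque': array([-0.00899029,  0.01374696, -0.04245934]), 'grip_width': 0.08547477309620141}
```

View pics/side0.png

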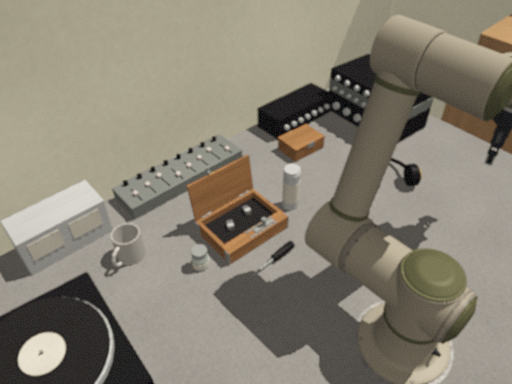

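View pics/top0.png

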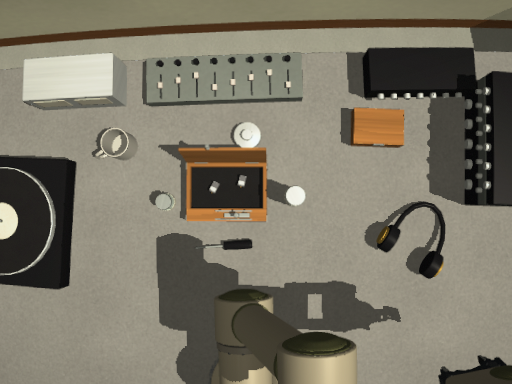

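The top view shows the case at about (227,190), lid open to a strip at row ~155, bolt around (237,214), can at (295,196), jar at (164,201), puck at (246,134). I'll zoom in on the case.

```bash
python3 - <<'E'
import cv2
t=cv2.imread("pics/top0.png")[135:235,165:305]; cv2.imwrite("pics/topz.png",cv2.resize(t,None,fx=5,fy=5,interpolation=cv2.INTER_CUBIC))
t=cv2.imread("pics/side0.png")[150:280,170:310]; cv2.imwrite("pics/sidez.png",cv2.resize(t,None,fx=4.5,fy=4.5,interpolation=cv2.INTER_CUBIC))
E
```

```text
(no output)
```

View pics/topz.png

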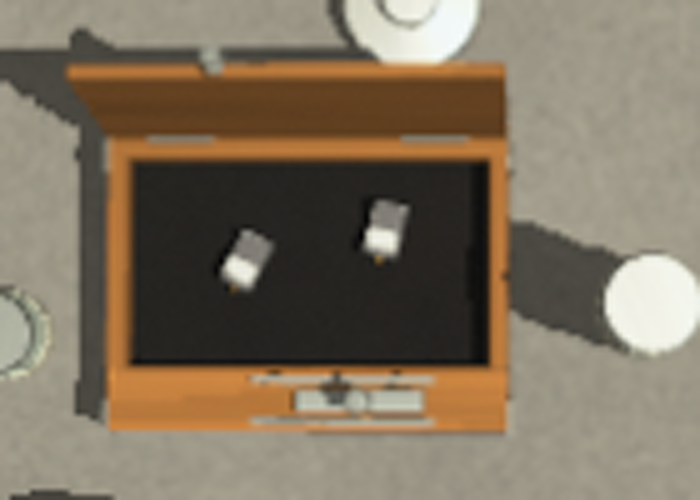

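View pics/sidez.png

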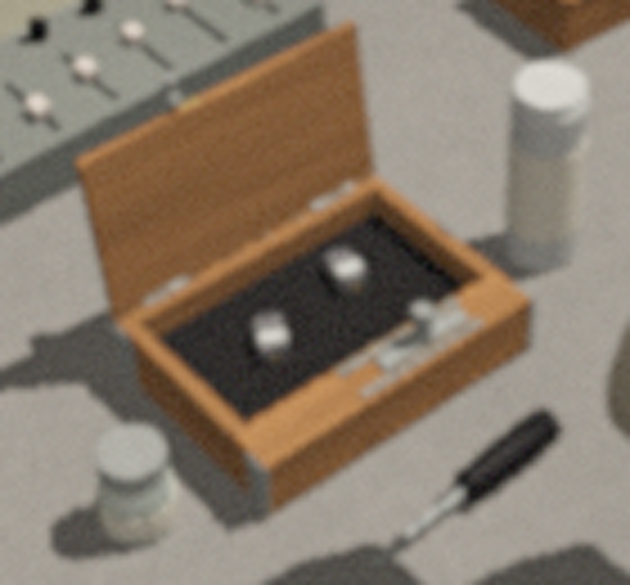

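```bash
cat > h.py <<'E'
import numpy as np, cv2
from plant import get_calibration
def ray(n,p):
    c=get_calibration(n); K=np.array(c["camera_matrix"]);R=np.array(c["R"]);t=np.array(c["t"])
    u=cv2.undistortPoints(np.array([[p]],float),K,np.array([c["k1"],0,0,0.]))[0,0]
    return -R.T@t, R.T@np.array([u[0],u[1],1.])
def onz(n,p,z):
    o,d=ray(n,p); return o+d*(z-o[2])/d[2]
def tri(p,q):
    o1,d1=ray("top",p);o2,d2=ray("side",q)
    s=np.linalg.lstsq(np.c_[d1,-d2],o2-o1,rcond=None)[0]
    a=o1+s[0]*d1;b=o2+s[1]*d2; return (a+b)/2,np.linalg.norm(a-b)
def proj(n,X):
    c=get_calibration(n);R=np.array(c["R"])
    return cv2.projectPoints(np.array([X],float),cv2.Rodrigues(R)[0],np.array(c["t"],float),np.array(c["camera_matrix"]),np.array([c["k1"],0,0,0.]))[0][0,0]
E
python3 - <<'E'
from h import *
np.set_printoptions(precision=4,suppress=True)
T=lambda x,y:((x+.5)/5-.5+165,(y+.5)/5-.5+135)
S=lambda x,y:((x+.5)/4.5-.5+170,(y+.5)/4.5-.5+150)
for k,p in dict(FL=(108,430),FR=(507,432),BL=(106,138),BR=(508,138)).items(): print(k,onz("top",T(*p),.05))
for k,p in dict(FL=(270,455),FR=(530,298),BL=(122,322),BR=(377,180)).items(): print("side",k,onz("side",S(*p),.05))
print("knob",onz("top",T(357,400),.081),onz("side",S(422,305),.081),tri(T(357,400),S(422,305)))
print("lidL",tri(T(68,66),S(78,162)),"lidR",tri(T(505,64),S(353,24)))
print("can",onz("top",T(655,303),.15),"jar",onz("top",(164,201),.065),"puck",onz("top",T(410,5),.038))
E
```

```text
FL [0.4727 0.1603 0.05  ]
FR [ 0.4659 -0.0582  0.05  ]
BL [0.6334 0.1582 0.05  ]
BR [ 0.6264 -0.0633  0.05  ]
side FL [0.4746 0.1544 0.05  ]
side FR [ 0.4636 -0.0569  0.05  ]
side BL [0.626  0.1548 0.05  ]
side BR [ 0.6176 -0.0588  0.05  ]
knob [0.4858 0.0207 0.081 ] [0.4843 0.0204 0.081 ] (array([0.4854, 0.0203, 0.0802]), np.float64(0.0012442936727348468))
lidL (array([0.6562, 0.1539, 0.1691]), np.float64(0.0033139942276776287)) lidR (array([ 0.6502, -0.0653,  0.1657]), np.float64(0.0039690600322360905))
can [ 0.5307 -0.1356  0.15  ] jar [0.5277 0.2175 0.065 ] puck [ 0.7035 -0.011   0.038 ]
```

Call:
send_rows(
  deltas=[
    {"gripper":0,"dz":2.5},
    {"gripper":0,"dz":2.5},
    {"gripper":0,"dx":2.8,"dy":2.7},
    {"gripper":0,"dx":2.8,"dy":2.7},
    {"gripper":0,"dx":2.8,"dy":2.7,"turn":-0.05},
    {"gripper":0,"dx":2.8,"dy":2.7,"turn":-0.05},
    {"gripper":0,"dx":2.8,"dy":2.7,"turn":-0.05},
    {"gripper":0,"dx":2.8,"dy":2.7,"turn":-0.05},
    {"gripper":0,"dx":2.8,"dy":2.7,"turn":-0.05},
    {"gripper":0,"dx":2.8,"dy":2.7},
  ],
  squeeze=20,
)

```text
invalid input at $.deltas[0]: expected keys gripper, dx, dy, dz, turn
```

Call:
send_rows(
  deltas=[
    {"gripper":0,"dx":0,"dy":0,"dz":2.5,"turn":0},
    {"gripper":0,"dx":0,"dy":0,"dz":2.5,"turn":0},
    {"gripper":0,"dx":2.8,"dy":2.7,"dz":0,"turn":0},
    {"gripper":0,"dx":2.8,"dy":2.7,"dz":0,"turn":0},
    {"gripper":0,"dx":2.8,"dy":2.7,"dz":0,"turn":-0.05},
    {"gripper":0,"dx":2.8,"dy":2.7,"dz":0,"turn":-0.05},
    {"gripper":0,"dx":2.8,"dy":2.7,"dz":0,"turn":-0.05},
    {"gripper":0,"dx":2.8,"dy":2.7,"dz":0,"turn":-0.05},
    {"gripper":0,"dx":2.8,"dy":2.7,"dz":0,"turn":-0.05},
    {"gripper":0,"dx":2.8,"dy":2.7,"dz":0,"turn":0},
  ],
  squeeze=20,
)

```text
clock: 0.93
tcp_pos: [0.3409, -0.2943, 0.2812]
eef_rot: [[1.0, -0.03, -0.0], [-0.03, -1.0, 0.0], [-0.0, -0.0, -1.0]]
ft_force: [-0.5, -0.8, -0.4]
grip_width: -0.0001
```

Call:
send_rows(
  deltas=[
    {"gripper":0,"dx":2.8,"dy":2.6,"dz":0,"turn":0},
    {"gripper":0,"dx":2.8,"dy":2.6,"dz":0,"turn":0},
    {"gripper":0,"dx":2.8,"dy":2.6,"dz":0,"turn":0},
    {"gripper":0,"dx":2.8,"dy":2.6,"dz":0,"turn":0},
    {"gripper":0,"dx":2.8,"dy":2.6,"dz":0,"turn":0},
    {"gripper":0,"dx":2.8,"dy":2.6,"dz":0,"turn":0},
    {"gripper":0,"dx":2.8,"dy":2.6,"dz":0,"turn":0},
    {"gripper":0,"dx":2.8,"dy":2.6,"dz":0,"turn":0},
    {"gripper":0,"dx":2.8,"dy":2.6,"dz":0,"turn":0},
    {"gripper":0,"dx":2.8,"dy":2.6,"dz":0,"turn":0},
  ],
)

```text
clock: 1.77
tcp_pos: [0.621, -0.0343, 0.2809]
eef_rot: [[1.0, -0.027, -0.001], [-0.027, -1.0, 0.0], [-0.001, -0.0, -1.0]]
ft_force: [0.6, -1.5, 0.2]
grip_width: -0.0002
```

Call:
send_rows(
  deltas=[
    {"gripper":0,"dx":2.8,"dy":2.6,"dz":0,"turn":0},
    {"gripper":0,"dx":2.5,"dy":2.0,"dz":0,"turn":0},
    {"gripper":0,"dx":1.5,"dy":1.0,"dz":0,"turn":0},
    {"gripper":0,"dx":0,"dy":0,"dz":0,"turn":0},
    {"gripper":0,"dx":0,"dy":0,"dz":0,"turn":0},
  ],
)

```text
clock: 2.18
tcp_pos: [0.6881, 0.0204, 0.28]
eef_rot: [[1.0, -0.026, -0.002], [-0.026, -1.0, 0.0], [-0.002, 0.0, -1.0]]
ft_force: [-0.4, -0.2, 0.3]
grip_width: 0.0002
```

Call:
send_rows(
  deltas=[
    {"gripper":0,"dx":1.7,"dy":2.0,"dz":0,"turn":0},
    {"gripper":0,"dx":0,"dy":0,"dz":-2.5,"turn":0},
    {"gripper":0,"dx":0,"dy":0,"dz":-3,"turn":0},
    {"gripper":0,"dx":0,"dy":0,"dz":-3,"turn":0},
    {"gripper":0,"dx":0,"dy":0,"dz":-3,"turn":0},
    {"gripper":0,"dx":0,"dy":0,"dz":-1.5,"turn":0},
    {"gripper":0,"dx":0,"dy":0,"dz":0,"turn":0},
  ],
)

```text
clock: 2.77
tcp_pos: [0.7027, 0.039, 0.1474]
eef_rot: [[1.0, -0.028, -0.007], [-0.028, -1.0, 0.001], [-0.007, -0.0, -1.0]]
ft_force: [0.0, 0.6, 0.3]
grip_width: -0.0001
```

```bash
python3 - <<'E'
from plant import capture
import cv2
a=capture("side")[110:290,150:330,::-1]
cv2.imwrite("pics/s1.png",cv2.resize(a,None,fx=3.3,fy=3.3,interpolation=cv2.INTER_CUBIC))
E
```

```text
(no output)
```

View pics/s1.png

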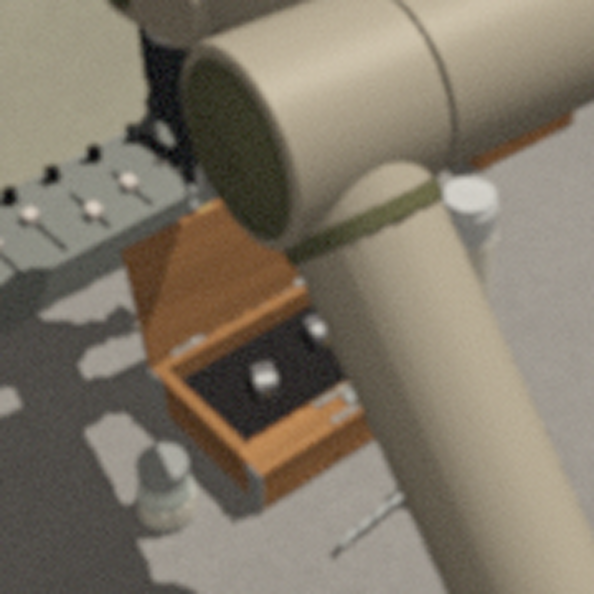

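Call:
send_rows(
  deltas=[
    {"gripper":0,"dx":-1,"dy":0.3,"dz":0,"turn":0},
    {"gripper":0,"dx":-1,"dy":0.3,"dz":0,"turn":0},
    {"gripper":0,"dx":-0.8,"dy":0,"dz":0,"turn":0},
    {"gripper":0,"dx":-0.8,"dy":0,"dz":0,"turn":0},
    {"gripper":0,"dx":-0.8,"dy":0,"dz":0,"turn":0},
    {"gripper":0,"dx":-0.8,"dy":0,"dz":0,"turn":0},
  ],
)

```text
clock: 3.32
tcp_pos: [0.6537, 0.0454, 0.1545]
eef_rot: [[1.0, -0.028, 0.006], [-0.028, -1.0, -0.001], [0.006, 0.0, -1.0]]
ft_force: [1.8, 1.1, 1.6]
grip_width: -0.0001
```

Call:
send_rows(
  deltas=[
    {"gripper":0,"dx":-0.8,"dy":0,"dz":-0.1,"turn":0},
    {"gripper":0,"dx":-0.8,"dy":0,"dz":-0.1,"turn":0},
    {"gripper":0,"dx":-0.8,"dy":0,"dz":-0.1,"turn":0},
    {"gripper":0,"dx":-0.8,"dy":0,"dz":-0.2,"turn":0},
    {"gripper":0,"dx":-0.7,"dy":0,"dz":-0.3,"turn":0},
    {"gripper":0,"dx":-0.7,"dy":0,"dz":-0.3,"turn":0},
  ],
)

```text
clock: 3.82
tcp_pos: [0.6078, 0.0453, 0.1434]
eef_rot: [[1.0, -0.028, 0.006], [-0.028, -1.0, -0.001], [0.006, 0.0, -1.0]]
ft_force: [0.6, 0.6, 2.8]
grip_width: 0.0004
```

```bash
python3 - <<'E'
from plant import capture
import cv2
a=capture("side")[110:290,150:330,::-1]
cv2.imwrite("pics/s2.png",cv2.resize(a,None,fx=3.3,fy=3.3,interpolation=cv2.INTER_CUBIC))
E
```

```text
(no output)
```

View pics/s2.png

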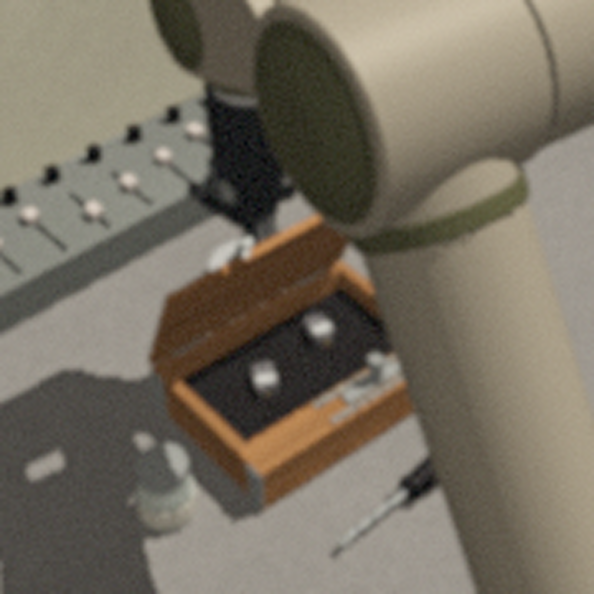

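The lid (edge around (250,250)) is turning over the well with the fingers behind it; forces are low. I'll continue along the arc.

Call:
send_rows(
  deltas=[
    {"gripper":0,"dx":-0.7,"dy":0,"dz":-0.3,"turn":0},
    {"gripper":0,"dx":-0.7,"dy":0,"dz":-0.4,"turn":0},
    {"gripper":0,"dx":-0.7,"dy":0,"dz":-0.5,"turn":0},
    {"gripper":0,"dx":-0.6,"dy":0,"dz":-0.5,"turn":0},
    {"gripper":0,"dx":-0.6,"dy":0,"dz":-0.5,"turn":0},
    {"gripper":0,"dx":-0.6,"dy":0,"dz":-0.6,"turn":0},
  ],
)

```text
clock: 4.37
tcp_pos: [0.5685, 0.0456, 0.1139]
eef_rot: [[1.0, -0.028, 0.003], [-0.028, -1.0, -0.0], [0.003, 0.0, -1.0]]
ft_force: [0.5, 0.6, 2.1]
grip_width: -0.0002
```

Call:
send_rows(
  deltas=[
    {"gripper":0,"dx":-0.6,"dy":0,"dz":-0.6,"turn":0},
    {"gripper":0,"dx":-0.6,"dy":0,"dz":-0.6,"turn":0},
    {"gripper":0,"dx":-0.4,"dy":0,"dz":-0.6,"turn":0},
    {"gripper":0,"dx":-0.4,"dy":0,"dz":-0.6,"turn":0},
    {"gripper":0,"dx":-0.3,"dy":0,"dz":-0.6,"turn":0},
    {"gripper":0,"dx":-0.2,"dy":0,"dz":-0.6,"turn":0},
    {"gripper":0,"dx":-0.2,"dy":0,"dz":-0.6,"turn":0},
  ],
)

```text
clock: 4.95
tcp_pos: [0.5408, 0.0459, 0.0697]
eef_rot: [[1.0, -0.027, -0.0], [-0.027, -1.0, -0.0], [-0.0, 0.0, -1.0]]
ft_force: [1.0, -0.4, 0.6]
grip_width: -0.0001
```

Call:
send_rows(
  deltas=[
    {"gripper":0,"dx":0,"dy":0,"dz":-0.4,"turn":0},
    {"gripper":0,"dx":0,"dy":0,"dz":-0.3,"turn":0},
    {"gripper":0,"dx":0,"dy":0,"dz":-0.3,"turn":0},
    {"gripper":0,"dx":0,"dy":0,"dz":-0.2,"turn":0},
    {"gripper":0,"dx":0,"dy":0,"dz":0,"turn":0},
  ],
)

```text
clock: 5.37
tcp_pos: [0.541, 0.046, 0.0582]
eef_rot: [[1.0, -0.027, -0.0], [-0.027, -1.0, 0.0], [-0.0, -0.0, -1.0]]
ft_force: [0.0, 0.2, 0.4]
grip_width: -0.0001
```

Call:
send_rows(
  deltas=[
    {"gripper":0,"dx":0,"dy":0,"dz":-0.1,"turn":0},
    {"gripper":0,"dx":0,"dy":0,"dz":-0.1,"turn":0},
    {"gripper":0,"dx":0,"dy":0,"dz":0,"turn":0},
  ],
)

```text
clock: 5.62
tcp_pos: [0.5412, 0.046, 0.0579]
eef_rot: [[1.0, -0.027, 0.001], [-0.027, -1.0, -0.0], [0.001, 0.0, -1.0]]
ft_force: [-8.2, -0.1, 17.1]
grip_width: -0.0002
```

Call:
send_rows(
  deltas=[
    {"gripper":0,"dx":0,"dy":0,"dz":0.5,"turn":0},
    {"gripper":0,"dx":0,"dy":0,"dz":2,"turn":0},
    {"gripper":0,"dx":0,"dy":0,"dz":3,"turn":0},
    {"gripper":0,"dx":0,"dy":0,"dz":3,"turn":0},
    {"gripper":0,"dx":-1.5,"dy":-2,"dz":0,"turn":0},
    {"gripper":0,"dx":-2.0,"dy":-2.5,"dz":0,"turn":0},
    {"gripper":0,"dx":-2.1,"dy":-2,"dz":0,"turn":0},
    {"gripper":0,"dx":0,"dy":0,"dz":0,"turn":0},
  ],
)

```text
clock: 6.28
tcp_pos: [0.4826, -0.0212, 0.1413]
eef_rot: [[1.0, -0.03, -0.001], [-0.03, -1.0, -0.0], [-0.001, 0.0, -1.0]]
ft_force: [0.1, -0.9, -0.1]
grip_width: -0.0004
```

```bash
python3 - <<'E'
from plant import capture
import cv2
a=capture("side")[110:290,150:330,::-1]
cv2.imwrite("pics/s3.png",cv2.resize(a,None,fx=3.3,fy=3.3,interpolation=cv2.INTER_CUBIC))
a=capture("top")[120:250,150:320,::-1]
cv2.imwrite("pics/t3.png",cv2.resize(a,None,fx=4,fy=4,interpolation=cv2.INTER_CUBIC))
E
```

```text
(no output)
```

View pics/s3.png

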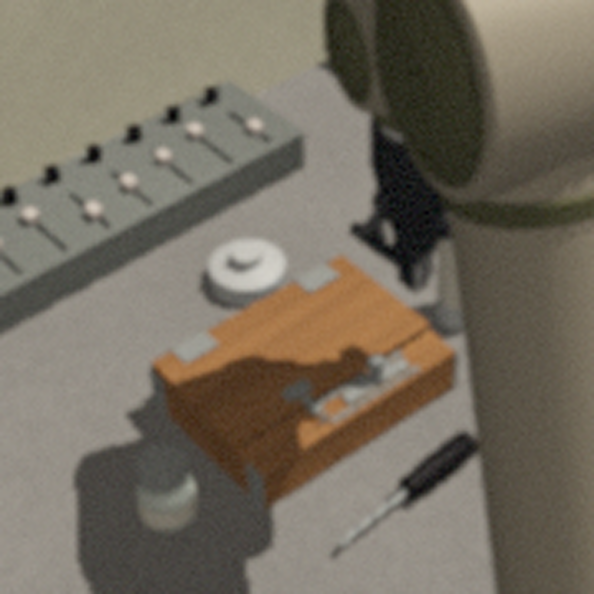

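View pics/t3.png

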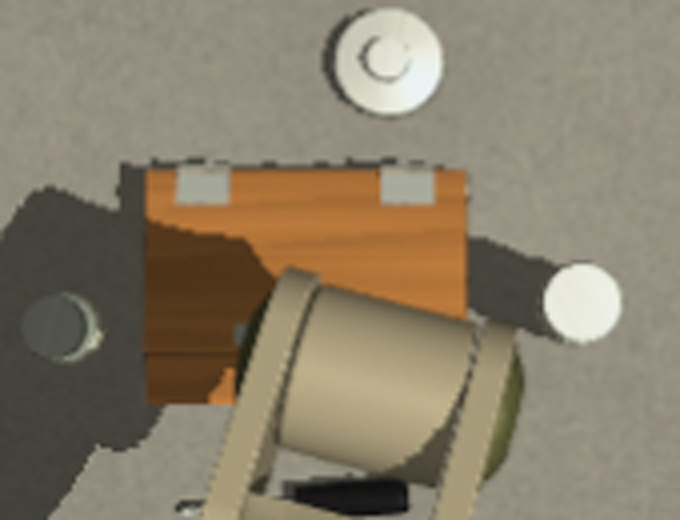

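The lid lies flat, and the case and the bystanders haven't moved. The keeper is at side (300,390) and the knob at (372,362). I'll lower the fingers beside the knob on its −y side.

Call:
send_rows(
  deltas=[
    {"gripper":0,"dx":0.1,"dy":0,"dz":-2.5,"turn":0},
    {"gripper":0,"dx":0,"dy":0,"dz":-2.5,"turn":0},
    {"gripper":0,"dx":0,"dy":0,"dz":-1.5,"turn":0},
    {"gripper":0,"dx":0,"dy":0,"dz":-1,"turn":0},
    {"gripper":0,"dx":0,"dy":0,"dz":0,"turn":0},
    {"gripper":0,"dx":0,"dy":0,"dz":0,"turn":0},
  ],
)

```text
clock: 6.88
tcp_pos: [0.4865, -0.0187, 0.0665]
eef_rot: [[1.0, -0.027, 0.0], [-0.027, -1.0, 0.0], [0.0, -0.0, -1.0]]
ft_force: [0.3, -0.1, 0.4]
grip_width: -0.0001
```

Call:
send_rows(
  deltas=[
    {"gripper":0,"dx":-0.2,"dy":0.6,"dz":0,"turn":0},
    {"gripper":0,"dx":0,"dy":0.6,"dz":0,"turn":0},
    {"gripper":0,"dx":0,"dy":0.6,"dz":0,"turn":0},
    {"gripper":0,"dx":0,"dy":0.6,"dz":0,"turn":0},
    {"gripper":0,"dx":0.1,"dy":0.6,"dz":0,"turn":0},
    {"gripper":0,"dx":0,"dy":0.6,"dz":0,"turn":0},
    {"gripper":0,"dx":0,"dy":0.6,"dz":0,"turn":0},
    {"gripper":0,"dx":0,"dy":0.6,"dz":0,"turn":0},
  ],
)

```text
clock: 7.55
tcp_pos: [0.4853, 0.0295, 0.0665]
eef_rot: [[1.0, -0.027, 0.001], [-0.027, -1.0, -0.0], [0.001, 0.0, -1.0]]
ft_force: [0.4, -1.8, 0.1]
grip_width: -0.0004
```

Contact with the knob reads about 1.8 N, which matches the bolt's friction. I'll go on in small steps to the stop.

Call:
send_rows(
  deltas=[
    {"gripper":0,"dx":0,"dy":0.4,"dz":0,"turn":0},
    {"gripper":0,"dx":0,"dy":0.3,"dz":0,"turn":0},
    {"gripper":0,"dx":0,"dy":0.1,"dz":0,"turn":0},
    {"gripper":0,"dx":0,"dy":0,"dz":0,"turn":0},
  ],
)

```text
clock: 7.88
tcp_pos: [0.4849, 0.0372, 0.0662]
eef_rot: [[1.0, -0.027, -0.0], [-0.027, -1.0, 0.0], [-0.0, -0.0, -1.0]]
ft_force: [-0.4, -0.1, -0.2]
grip_width: -0.0002
```

Call:
send_rows(
  deltas=[
    {"gripper":0,"dx":0,"dy":0.1,"dz":0,"turn":0},
    {"gripper":0,"dx":0,"dy":0.1,"dz":0,"turn":0},
    {"gripper":0,"dx":0,"dy":0,"dz":0,"turn":0},
  ],
)

```text
clock: 8.13
tcp_pos: [0.4849, 0.0389, 0.0662]
eef_rot: [[1.0, -0.027, -0.0], [-0.027, -1.0, 0.0], [-0.0, 0.0, -1.0]]
ft_force: [-0.4, -0.9, -0.2]
grip_width: 0.0002
```

Call:
send_rows(
  deltas=[
    {"gripper":0,"dx":0,"dy":0.1,"dz":0,"turn":0},
    {"gripper":0,"dx":0,"dy":0.1,"dz":0,"turn":0},
    {"gripper":0,"dx":0,"dy":0,"dz":0,"turn":0},
  ],
)

```text
clock: 8.38
tcp_pos: [0.4849, 0.0405, 0.0663]
eef_rot: [[1.0, -0.027, -0.0], [-0.027, -1.0, -0.001], [-0.0, 0.001, -1.0]]
ft_force: [-0.2, -4.8, -1.6]
grip_width: 0.0005
```

The force has risen to 4.8 N with the travel at its expected end, so the bolt is at its stop. I'll back off, lift away and check.

Call:
send_rows(
  deltas=[
    {"gripper":0,"dx":0,"dy":-1,"dz":0,"turn":0},
    {"gripper":0,"dx":0,"dy":-1,"dz":0,"turn":0},
    {"gripper":0,"dx":0,"dy":0,"dz":2.5,"turn":0},
    {"gripper":0,"dx":0,"dy":0,"dz":4,"turn":0},
    {"gripper":0,"dx":0,"dy":0,"dz":4,"turn":0},
    {"gripper":0,"dx":0,"dy":0,"dz":4,"turn":0},
    {"gripper":0,"dx":-1,"dy":-3.5,"dz":2,"turn":0},
    {"gripper":0,"dx":-1,"dy":-3.5,"dz":0,"turn":0},
    {"gripper":0,"dx":-1,"dy":-3.5,"dz":0,"turn":0},
    {"gripper":0,"dx":-1,"dy":-3.5,"dz":0,"turn":0},
  ],
)

```text
clock: 9.22
tcp_pos: [0.4441, -0.1209, 0.2317]
eef_rot: [[1.0, -0.027, 0.001], [-0.027, -1.0, -0.0], [0.001, 0.0, -1.0]]
ft_force: [1.0, 0.6, -0.1]
grip_width: -0.0
```

Call:
send_rows(
  deltas=[
    {"gripper":0,"dx":-1,"dy":-3.5,"dz":0,"turn":0},
    {"gripper":0,"dx":-1,"dy":-3.5,"dz":0,"turn":0},
    {"gripper":0,"dx":-1,"dy":-3.5,"dz":0,"turn":0},
    {"gripper":0,"dx":-1,"dy":-3.5,"dz":0,"turn":0},
    {"gripper":0,"dx":0,"dy":-3.5,"dz":0,"turn":0},
    {"gripper":0,"dx":0,"dy":-3.5,"dz":0,"turn":0},
    {"gripper":0,"dx":0,"dy":0,"dz":0,"turn":0},
    {"gripper":0,"dx":0,"dy":0,"dz":0,"turn":0},
  ],
)

```text
clock: 9.88
tcp_pos: [0.4041, -0.3306, 0.2307]
eef_rot: [[1.0, -0.03, -0.0], [-0.03, -1.0, 0.001], [-0.0, -0.001, -1.0]]
ft_force: [0.4, 0.3, -0.1]
grip_width: -0.0
```

```bash
python3 - <<'E'
from plant import capture
import cv2
a=capture("side");cv2.imwrite("pics/s4f.png",a[:,:,::-1]);a=a[150:280,170:310,::-1]
cv2.imwrite("pics/s4.png",cv2.resize(a,None,fx=4.5,fy=4.5,interpolation=cv2.INTER_CUBIC))
a=capture("top");cv2.imwrite("pics/t4f.png",a[:,:,::-1]);a=a[135:235,165:305,::-1]
cv2.imwrite("pics/t4.png",cv2.resize(a,None,fx=5,fy=5,interpolation=cv2.INTER_CUBIC))
E
```

```text
(no output)
```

View pics/s4.png

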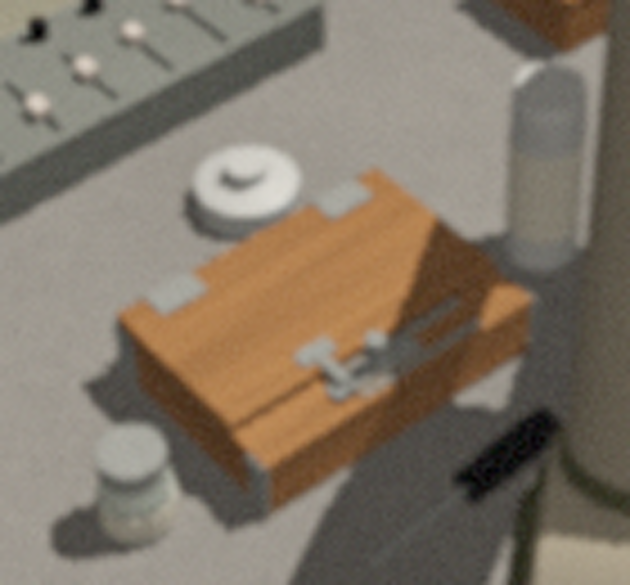

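View pics/t4.png

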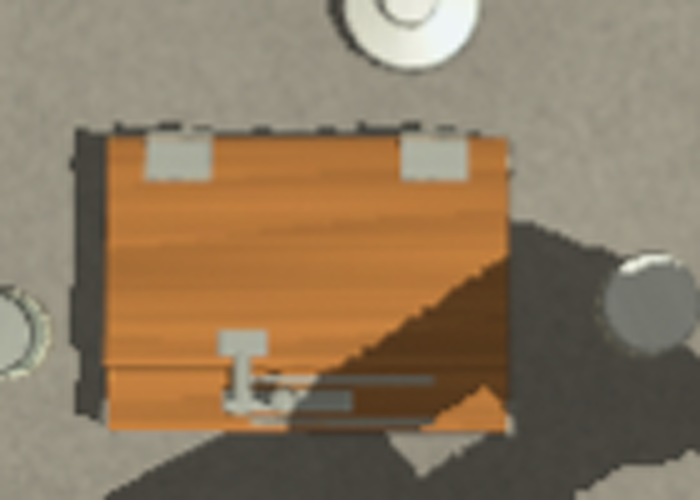

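View pics/t4f.png

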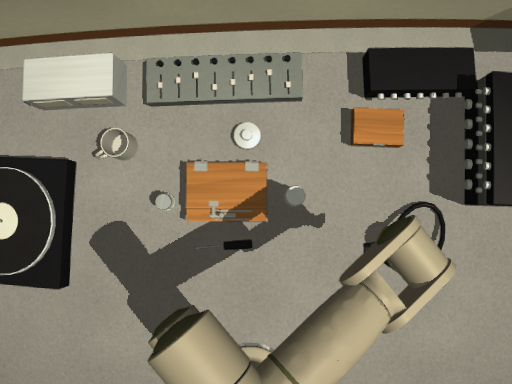

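```bash
python3 - <<'E'
from h import *
T=lambda x,y:((x+.5)/5-.5+165,(y+.5)/5-.5+135)
S=lambda x,y:((x+.5)/4.5-.5+170,(y+.5)/4.5-.5+150)
print(onz("top",T(283,399),.081),onz("top",T(357,400),.081),onz("side",S(376,339),.081),onz("side",S(422,307),.081))
E
python3 - <<'E'
import cv2,numpy as np
g=lambda f:cv2.cvtColor(cv2.resize(cv2.imread(f)[205:225,215:260],None,fx=14,fy=14,interpolation=cv2.INTER_CUBIC),cv2.COLOR_BGR2RGB)[:,:,::-1]
cv2.imwrite("pics/cmp.png",np.vstack([g("pics/top0.png"),g("pics/t4f.png")]))
E
```

```text
[0.48738287 0.06019258 0.081     ] [0.48579796 0.02070177 0.081     ] [0.48178418 0.06151267 0.081     ] [0.48304088 0.02159212 0.081     ]
```

View pics/cmp.png

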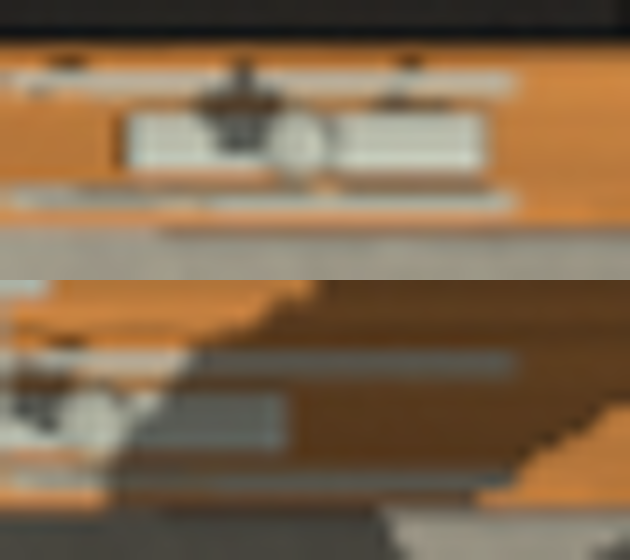

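Both views put the knob's travel at about 39.5–40 mm. The bar's end has moved 14.4 px, about 39 mm, and the lid is flat with the keeper over the bolt. I'm handing in.

```bash
python3 -c "
from plant import job; print(job.hand_in())"
```

```text
the job is handed in; nothing more can be done
None
```

I closed the lid with the shut fingers, pushed the bolt across to its stop, backed the arm off to the right and handed the job in at about 10 s. No verdict was reported.

- **Lid:** I pushed it over from behind and down along its arc, with forces under about 3 N. At the end I pressed it shut with a brief 17 N. The fingertips stopped at 57.9 mm, against a closed height of 58 mm, and both views show it flat.
- **Bolt:** The push took about 2 N, rising to 4.8 N at the stop. The pictures put the knob's travel at 39.5 mm (top) and about 40 mm (side). The bar's end gives about 39 mm, so there is roughly 1 mm of uncertainty, still above the 36 mm needed.
- **Case and bystanders:** In the final pictures the case, jar, can, puck, driver, mug and small case stand where they did. The headphones are partly hidden by the arm, though it stayed well above them. The cartridges can't be seen under the shut lid, but nothing reached into the well.

No check failed or clearly disagreed.

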